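Run a fingertip round a popped-up tub lid rim

ROBOT

A 7-joint arm with a two-finger parallel gripper is mounted at the origin on a cart in front of the work surface, level with it; the furniture and walls round the work are solid. World frame = base frame: x ahead of the robot, y to its left, z up, the work surface at z = 0. Lengths are in m, angles in rad, forces in N, time in s.
With the tool pointing down it reaches from about 0.425 to 0.95 m from the base axis. Payload 4.7 kg.
Tool frame: the origin (TCP) lies midway between the tips of the shut fingers; the grasp point (between the pads) lies 19 mm behind it; z points along the fingers, y is the line along which they close (so a half turn about z gives the same grasp; the last joint's range is limited). The gripper opens to 87 mm and grips with 3 to 60 N. Pads are 19 mm wide; open, the fingers measure 117 mm over their backs; the gripper's body (75 mm by 190 mm) begins 51 mm behind the grasp point.
Start: joints at [1.28, 0.469, -0.049, 1.532, 0.024, 1.141, -0.082], TCP at [0.175, -0.652, 0.223] pointing down, gripper open.
Joint ranges: [-2.59, 2.59], [-0.33, 1.99], [-1.39, 1.29], [0.1, 2.45], [-1.04, 4.18], [0.21, 1.99], [-2.66, 2.66]. Speed limits (rad/s): [2.57, 2.57, 3.14, 3.14, 3.14, 3.14, 3.14].

INTERFACE

Orientations are given as a unit quaternion [x, y, z, w].
In Python, from cell import state, grab_frame, sign_off gives the robot as it stands.
- The arm moves only by the tool step_arm, never from a script. Its argument "motion" is one flat list of numbers, 5 for each row, row after row: the shift along the tool's x, y, z in mm, then the turn about the tool's z in degrees, then the opening, from -1 (shut) to 1 (fully open). In form: [dx, dy, dz, yaw, grip, dx, dy, dz, yaw, grip, ...]. A call has 1 to 10 rows; each row is the pose to reach, as a shift and turn from the pose commanded when the call began, along the tool's axes at that moment; what a row does not reach only later rows make up. A row lasts 1/12 s, in which the tool goes at most 41.7 mm and 7.16 degrees, less where a joint would pass 70% of its speed; a pose out of reach is approached as far as the arm can. A call with a gripper value outside its range is refused whole. The fingers move at their own pace and stop on an object; "newtons" is the grip in N (left out, the last holds). Time passes only in rows, so rows that repeat a pose let the fingers close. It gives the time, the measured TCP pose, the force, the opening and the grip force at its end, in the units of the state.
- state(): the state, without advancing time (a new reading comes with each control period).
- grab_frame(name): name is "scene" or "side" or "wrist"; returns a dict with "frame" (480x640x3 uint8, red, green, blue), "fov_y" (degrees; the focal length in pixels is half the picture's height over the tangent of half this angle, whatever the lens; pixels are square), "cx", "cy" (the principal point, pixels), "k1" (the pictures are not rectified: a ray, as slopes to the right and down, at radius r is drawn at 1 + k1 r^2 times it, then the intrinsics apply), "R" (3x3) and "t" (3): a world point X has camera coordinates R X + t; the wrist camera has in their place "tool_from_camera" (4x4, takes a point from camera to tool coordinates, whose origin is the TCP and whose axes are the flange's). Camera axes: x right, y down, z forward; pixel columns grow to the right and rows downward; lengths in m; the calibration is good to about 2 mm. A picture is of the moment at which its call begins: read the wrist's pose just before it. There is no depth.
- sign_off(): hands the job in; it is judged then, once.
The state is a dict: "t": time; "qpos": joint angles; "dq": joint speeds; "tau": joint torques, N m; "position": TCP position; "tool_rot": TCP orientation; "ft_force": force on the tool from outside, world axes, zero at the start; "torque": the same for the moment, N m; "gripper_width": finger opening in m; "finger_force": force on a finger pad.
Only numpy, scipy, OpenCV 4.12 (cv2) and the standard library are available. Lean on these libraries where they do the work, as an engineer would, in place of code of your own. Each camera call takes 0.05 s, during which the arm holds its last target. There are 200 camera calls.

TASK

Half of the rim of the round specimen tub's lid has popped up. Starting at the thumb tab, run your fingertips along the raised rim links round to the other end, gently pressing each one down home in turn, so that the whole rim is level. Only touch the lid: do not lift, tilt or shove the tub, leave the sachet lying on the lid, do not disturb the other things, and finish clear of everything.

Things in the scene. Friction and masses are not known exactly. Their poses are not given: they have to be found in the camera images.
- tub: Loose round specimen tub, about 1.2 kg, 198 mm across, grey with a white press-on lid. Origin at the centre of its underside, z up; flat lid panel 50 mm above it. A bead of 12 mm round section runs round the lid on a circle of 88 mm radius: from 95 to 266 degrees (counter-clockwise from the tub's +x, from above) it is six popped-up links; the rest is fixed, crown 58 mm above the origin.
- lid_center (a point): Centre of the flat lid panel's top (x, y on the tub's axis). A thin sachet lies on the panel near here.
- tab (a point): Top of the thumb tab, a flat ribbed tongue 36 mm wide that sticks out about 32 mm beyond the lid's edge beside link 1; this point is 122 mm from the tub's axis. Tab top 48 mm above the tub's underside.
- link1_top (a point): Top of the crown at the middle of rim link 1, the one next to the thumb tab. It moves with the link. Numbered counter-clockwise from above, 28.5 degrees (44 mm) apart. Each is 42 mm long, 12 mm wide, level over the middle 10 mm, sloping down 5 mm to either end; crown 63 mm above the tub's underside when up, 58 mm when home.
- link1 (a joint): How far link 1 is pressed down, in m: 0 fully up, 0.005 home at its stop. Moving it takes about 1.5 N; it has no spring and stays where it is left.
- link2_top (a point): Top of the crown at the middle of rim link 2. It moves with the link.
- link2 (a joint): How far link 2 is pressed down, in m: 0 fully up, 0.005 home at its stop.
- link3_top (a point): Top of the crown at the middle of rim link 3. It moves with the link.
- link3 (a joint): How far link 3 is pressed down, in m: 0 fully up, 0.005 home at its stop.
- link4_top (a point): Top of the crown at the middle of rim link 4. It moves with the link.
- link4 (a joint): How far link 4 is pressed down, in m: 0 fully up, 0.005 home at its stop.
- link5_top (a point): Top of the crown at the middle of rim link 5. It moves with the link.
- link5 (a joint): How far link 5 is pressed down, in m: 0 fully up, 0.005 home at its stop.
- link6_top (a point): Top of the crown at the middle of rim link 6, the last one, farthest round from the tab. It moves with the link.
- link6 (a joint): How far link 6 is pressed down, in m: 0 fully up, 0.005 home at its stop.
- pipette_top (a point): Top end of a fixed pipette leaning on a stand, to the right of the tub beside the tube racks; an obstacle 0.33 m tall to swing over or round, not part of the job. The tube racks next to it are about 0.1 m tall.
- sachet: Loose flat pad sachet 52 x 52 x 4 mm lying on the middle of the lid, inside the ring of the rim; bystander. Origin at the centre of its underside.
- swabs: Loose carton 56 x 106 x 48 mm behind and right of the tub; bystander. Origin at the centre of its underside.
- pouch: Loose flat foil pouch 112 x 112 x 14 mm between tub and robot; bystander. Origin at the centre of its underside.
- pad2: Loose flat pad sachet 52 x 52 x 4 mm on the table in front and right of the tub; bystander.
- pen: Loose pen 133 mm long behind and right of the tub; bystander.

How it is judged:
By the outcome, as a careful person would: the job done as asked, in the order asked, and still so for the second after the job is handed in, with the robot touching nothing.
It also fails if it takes over 72 s, if anything falls off the work surface, if the arm or the gripper's body presses on something with over 40 N, if the wrist force passes 120 N, or if a joint passes its speed limit or range.

## Working session

There is one attempt and no reset: what is moved stays moved. The work goes in short steps, Python scripts to look and compute and a tool call to move; the robot and the scene stay as the last step left them, time stands still between calls to the robot, and variables do not carry over. Pictures are saved under pics/ and viewed, at most 10 in all, crops included, and the job is handed in when it is done.

Besides the shell and the picture viewer there is one more tool, called after "Emit:" as name(argument=value, ...), one argument or row to a line, values as JSON. step_arm: Moves the arm, as the interface text tells. Its arguments: {"type":"object","properties":{"motion":{"type":"array"},"newtons":{"type":"number"}},"required":["motion"]}

```bash
mkdir -p pics; python3 - <<'E'
from cell import state, grab_frame
import cv2,json,numpy as np
print({k:np.round(v,4).tolist() for k,v in state().items()})
for n in ("scene","side"):
    f=grab_frame(n); cv2.imwrite(f"pics/{n}0.png",f["frame"][:,:,::-1])
    print(n,{k:np.round(v,5).tolist() for k,v in f.items() if k!="frame"})
    np.save(f"pics/{n}0.npy",f["frame"])
    json.dump({k:np.array(v).tolist() for k,v in f.items() if k!="frame"},open(f"{n}.json","w"))
E
```

```text
{'t': 0.0, 'qpos': [1.2801, 0.4695, -0.0486, 1.5337, 0.0241, 1.141, -0.0823], 'dq': [0.0009, -0.0008, -0.0009, 0.0014, -0.0003, -0.0004, -0.0001], 'tau': [0.0, -50.7984, -0.0814, -23.6152, -0.0615, 0.038, 0.0002], 'position': [0.1745, -0.6514, 0.2215], 'tool_rot': [0.9914, 0.1305, -0.0002, -0.001], 'ft_force': [0.3969, -0.3792, 0.0638], 'torque': [-0.0278, 0.0003, -0.0141], 'finger_force': 0.0, 'gripper_width': 0.087}
scene {'fov_y': 54.35983, 'cx': 319.92303, 'cy': 239.53133, 'k1': -0.03876, 'R': [[-0.89569, -0.44413, -0.02195], [-0.2858, 0.61281, -0.73674], [0.34066, -0.65362, -0.67582]], 't': [0.49432, 0.22527, 1.18852]}
side {'fov_y': 49.8846, 'cx': 312.7873, 'cy': 241.12435, 'k1': -0.11925, 'R': [[0.99566, -0.09301, -0.00353], [-0.04008, -0.39414, -0.91818], [0.08401, 0.91433, -0.39616]], 't': [-0.45487, 0.26952, 0.88864]}
```

View pics/scene0.png

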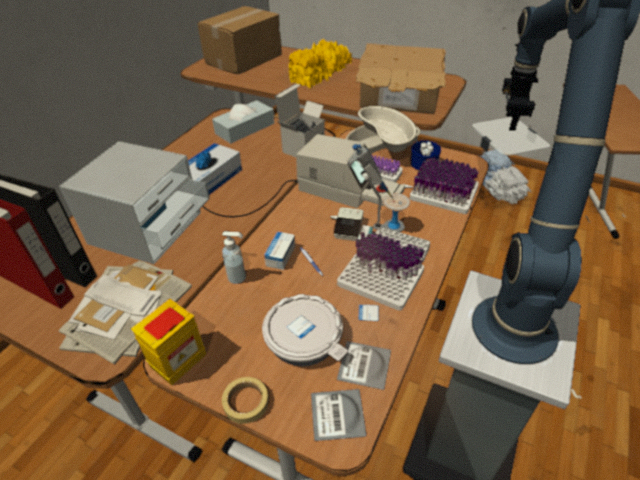

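View pics/side0.png

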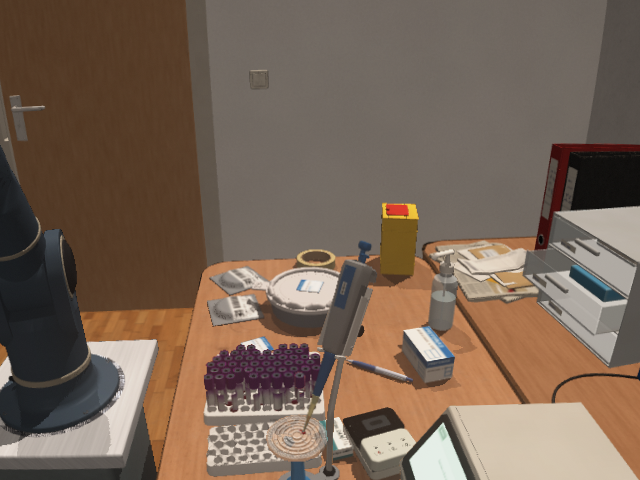

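Scene view: tub lid centre near (303,328), tab near (341,353), sachet (301,326). Side view: lid centre near (308,288), tab near (262,284), pipette in front right. Enlarging both.

```bash
cat > h.py <<'E'
import numpy as np, cv2, json
from scipy.optimize import least_squares
def cam(n): return json.load(open(f"{n}.json"))
def proj(c,X):
    p=np.atleast_2d(X)@np.array(c["R"]).T+np.array(c["t"]); s=p[:,:2]/p[:,2:]
    s=s*(1+c["k1"]*(s**2).sum(1,keepdims=True)); f=240/np.tan(np.radians(c["fov_y"]/2))
    return s*f+[c["cx"],c["cy"]]
def tri(obs,X0=(.6,.1,.05)):
    r=lambda X:np.concatenate([(proj(c,X)[0]-uv) for c,uv in obs])
    s=least_squares(r,X0); return s.x,s.fun
E
python3 - <<'E'
import cv2,numpy as np
from h import *
a=np.load("pics/scene0.npy")[285:385,250:370,::-1]; b=np.load("pics/side0.npy")[255:345,245:365,::-1]
A=cv2.resize(a,None,fx=6,fy=6,interpolation=cv2.INTER_CUBIC); B=cv2.resize(b,None,fx=6,fy=6,interpolation=cv2.INTER_CUBIC)
cv2.imwrite("pics/a.png",A);cv2.imwrite("pics/b.png",B)
s,d=cam("scene"),cam("side")
print(tri([(s,(303,327)),(d,(308,288))]),tri([(s,(341,353)),(d,(262,284))]))
E
```

```text
(array([0.46972694, 0.2590875 , 0.04798395]), array([-0.38655206, -0.19114511, -0.36380197,  0.14157247])) (array([0.36157649, 0.28689445, 0.04701501]), array([-3.14337072, -1.15692909, -3.11548294,  0.87126037]))
```

View pics/a.png

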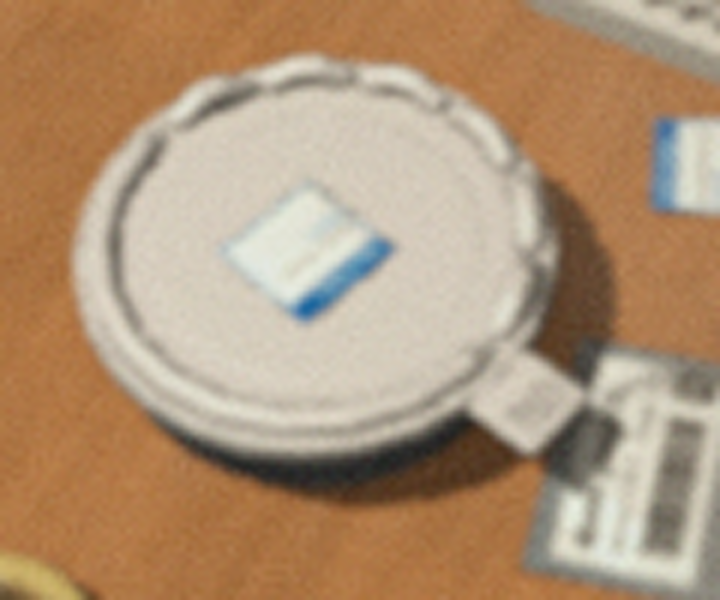

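View pics/b.png

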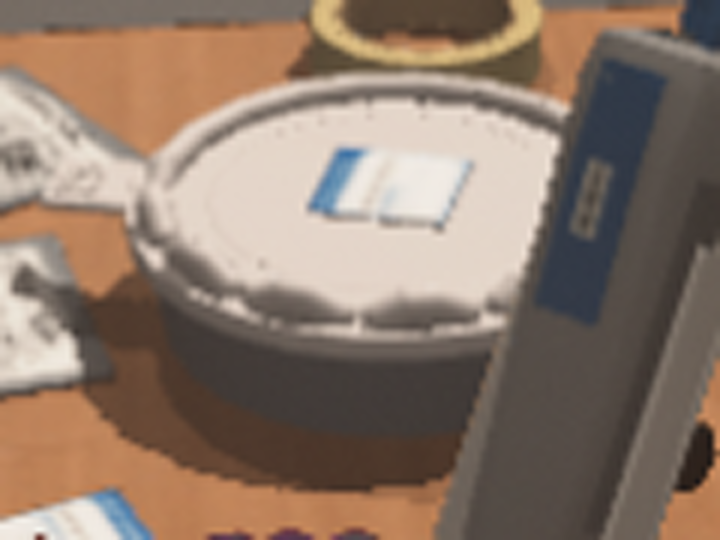

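Scene crop: tab centre near crop (528,400) → px (338,351.7), popped links scalloping from the tab counter-clockwise over the right/top. Side crop: tab at left (~(140,190) → (268,287)), links along the front; the pipette stands right of the tub. Next: coarse points and via route.

```bash
python3 - <<'E'
from h import *
s,d=cam("scene"),cam("side")
print("sachet",tri([(s,(250+308/6,285+250/6)),(d,(245+392/6,255+187/6))]))
print("pip top",tri([(s,(359,148)),(d,(357,265))],(.6,-.3,.3)))
print("pip base/stand",tri([(s,(395,222)),(d,(298,440))],(.6,-.3,.1)))
def onplane(c,uv,z):
    r=least_squares(lambda q:proj(c,[q[0],q[1],z])[0]-uv,[.5,.2]); return r.x
for n,c,uv,z in [("tab",s,(338,351.7),.048),("tab side",d,(268,287),.048),("lidback",s,(250+75/6,285+250/6),.045),("lid right",s,(250+558/6,285+250/6),.045),("rack near corner",s,(376,304),.0),("rack",s,(341,283),0),("rack far",s,(432,232),0),("screen box",s,(330,145),.15),("sharps top",s,(165,325),.15),("swab",s,(280,245),.048),("bottle",s,(230,240),.15)]:
    p=onplane(c,uv,z); print(n,p.round(3),np.hypot(*p).round(3))
E
```

```text
sachet (array([0.47419662, 0.26151826, 0.0506245 ]), array([-0.84371459, -0.42299604, -0.79693566,  0.31472411]))
pip top (array([ 0.50113803, -0.16060453,  0.30788395]), array([ 1.79111901,  1.19590956,  0.9068664 , -0.48195212]))
pip base/stand (array([ 0.41355489, -0.20368022,  0.05607141]), array([-5.21752428, -1.82397725, -2.47040356,  0.68682298]))
tab [0.361 0.287] 0.461
tab side [0.382 0.273] 0.47
lidback [0.561 0.3  ] 0.636
lid right [0.381 0.214] 0.437
rack near corner [0.345 0.077] 0.354
rack [0.462 0.048] 0.465
rack far [ 0.293 -0.27 ] 0.398
screen box [ 0.699 -0.382] 0.797
sharps top [0.708 0.453] 0.84
swab [0.667 0.027] 0.668
bottle [0.736 0.158] 0.752
```

Emit:
step_arm(
  motion=[0,0,-240,0,-1,0,0,-240,0,-1,0,0,-240,0,-1,0,0,-240,0,-1,0,0,-240,0,-1,0,0,-240,0,-1,40,-18,-240,-3,-1,80,-35,-240,-8,-1,120,-53,-240,-14,-1,157,-69,-240,-20,-1],
  newtons=10,
)

```text
t: 0.93
position: [0.3058, -0.5463, 0.4623]
tool_rot: [0.953, 0.303, -0.0, -0.0]
ft_force: [0.3, -1.2, -0.6]
gripper_width: 0.0284
finger_force: 0.0
```

Emit:
step_arm(
  motion=[41,-3,0,-5,-1,82,-5,0,-11,-1,123,-8,0,-16,-1,164,-11,0,-22,-1,205,-13,0,-27,-1,246,-16,0,-33,-1,287,-19,0,-38,-1,320,-38,0,-44,-1,345,-67,0,-50,-1,371,-96,0,-55,-1],
)

```text
t: 1.77
position: [0.5542, -0.2545, 0.4611]
tool_rot: [0.705, 0.709, -0.0, -0.001]
ft_force: [0.3, 0.4, 1.0]
gripper_width: 0.0007
finger_force: 0.0
```

Emit:
step_arm(
  motion=[41,-5,0,0,-1,82,-10,0,0,-1,123,-15,0,0,-1,164,-20,0,0,-1,205,-27,0,0,-1,246,-34,0,0,-1,287,-41,0,0,-1,328,-48,0,0,-1,369,-55,0,0,-1,410,-62,0,0,-1],
)

```text
t: 2.6
position: [0.4906, 0.1554, 0.4624]
tool_rot: [0.707, 0.707, -0.0, 0.0]
ft_force: [2.1, 0.2, -0.0]
gripper_width: 0.0005
finger_force: 0.0
```

Emit:
step_arm(
  motion=[40,-10,30,0,-1,70,-25,60,0,-1,100,-25,80,0,-1,100,-25,80,0,-1,100,-25,80,0,-1],
)

```text
t: 3.02
position: [0.4646, 0.2553, 0.3805]
tool_rot: [0.705, 0.709, -0.002, -0.001]
ft_force: [0.3, -0.9, -0.4]
gripper_width: 0.0003
finger_force: 0.0
```

```bash
python3 - <<'E'
from cell import state, grab_frame
import cv2,json,numpy as np
s=state(); f=grab_frame("wrist")
print(np.round(s["position"],4),np.round(s["tool_rot"],4),np.round(s["qpos"],3))
c={k:np.array(v).tolist() for k,v in f.items() if k!="frame"}; c["pos"]=list(map(float,s["position"])); c["rot"]=list(map(float,s["tool_rot"]))
json.dump(c,open("w1.json","w")); np.save("pics/w1.npy",f["frame"]); cv2.imwrite("pics/w1.png",f["frame"][:,:,::-1])
print({k:np.round(v,4).tolist() for k,v in c.items()})
E
```

```text
[0.4646 0.2553 0.3805] [ 0.7052  0.709  -0.0019 -0.001 ] [ 0.095  0.209 -0.804  1.604  0.151  1.398 -0.72 ]
{'fov_y': 61.0013, 'cx': 320.2926, 'cy': 242.1068, 'k1': -0.0075, 'tool_from_camera': [[0.0004, -0.966, -0.2584, 0.0703], [1.0, 0.0006, -0.001, 0.0012], [0.0012, -0.2584, 0.966, -0.1625], [0.0, 0.0, 0.0, 1.0]], 'pos': [0.4646, 0.2553, 0.3805], 'rot': [0.7052, 0.709, -0.0019, -0.001]}
```

View pics/w1.png

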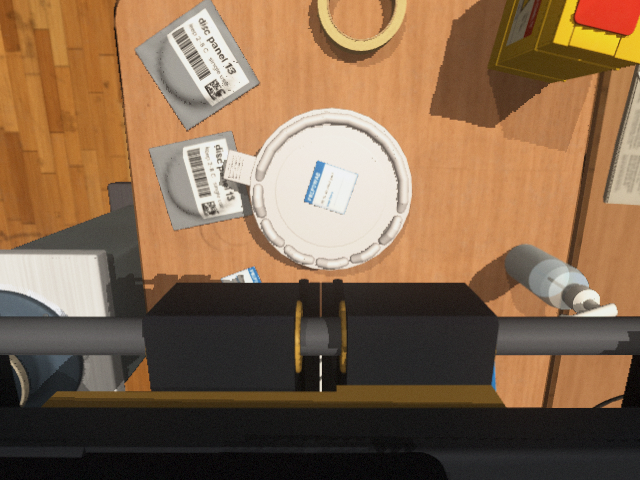

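Wrist view: lid centred near (331,188), tab (238,167), links along left-bottom-right from ~(259,182) round to ~(403,205). Enlarging.

```bash
python3 - <<'E'
import cv2,numpy as np
a=np.load("pics/w1.npy")[100:280,215:425,::-1]
cv2.imwrite("pics/w1c.png",cv2.resize(a,None,fx=3.333,fy=3.333,interpolation=cv2.INTER_CUBIC))
E
```

```text
(no output)
```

View pics/w1c.png

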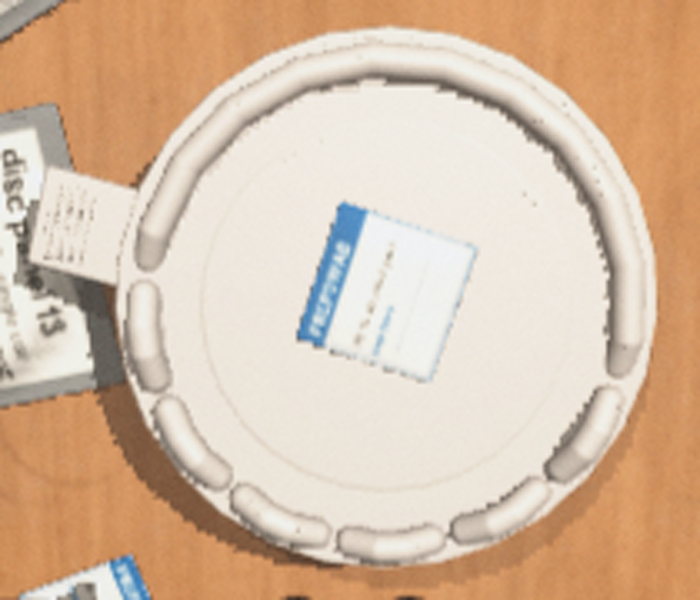

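Crop: links 1–6 middles at (146,335), (188,443), (278,516), (390,545), (500,512), (587,437); fixed-bead crown through (260,100), (385,60), (510,95), (597,190); tab (83,225). Fit tub pose jointly with the scene and side views.

```bash
cat >> h.py <<'E'
from scipy.spatial.transform import Rotation as Ro
def wcam(fn):
    c=json.load(open(fn)); T=np.array(c["tool_from_camera"]); W=np.eye(4); W[:3,:3]=Ro.from_quat(c["rot"]).as_matrix(); W[:3,3]=c["pos"]
    M=np.linalg.inv(W@T); c["R"]=M[:3,:3]; c["t"]=M[:3,3]; return c
E
python3 - <<'E'
from h import *
w,s,d=wcam("w1.json"),cam("scene"),cam("side")
k=np.array([[146,335],[188,443],[278,516],[390,545],[500,512],[587,437]])/3.3333+[215,100]
bead=np.array([[178,185],[260,100],[385,60],[510,95],[597,190],[625,270]])/3.3333+[215,100]
tab=np.array([83,225])/3.3333+[215,100]
L=np.radians(109.25+28.5*np.arange(6))
pt=lambda p,a,r,h:np.c_[p[0]+r*np.cos(a+p[2]),p[1]+r*np.sin(a+p[2]),np.full(np.size(a),p[3]+h)]
def res(p,full=False):
    e=[(proj(w,pt(p,L,.088,.063))-k).ravel()]
    for b in bead:   # distance to bead circle
        q=proj(w,pt(p,np.radians(np.arange(-94,95,1.)),.088,.058)); e.append([np.hypot(*(q-b).T).min()])
    return np.concatenate(e)
for z in (0,None):
    f=(lambda p:res([*p,0])) if z==0 else res
    r=least_squares(f,[.47,.26,1.3]+([] if z==0 else [0.])); print(r.x.round(4),r.fun.round(1))
p=[*least_squares(lambda p:res([*p,0]),[.47,.26,1.3]).x,0]
print("yaw deg",np.degrees(p[2]))
for c,nm,uv in((s,"scene",(250+308/6,285+250/6)),(d,"side",(245+392/6,255+187/6))):
    print(nm,"axis pt",proj(c,[p[0],p[1],.054]).round(1),"sachet",np.round(uv,1),"links",proj(c,pt(p,L,.088,.063)).round(1).tolist())
# sachet triangulated scene+wrist+side
o=[(w,np.array([388,293])/3.3333+[215,100]),(s,(250+308/6,285+250/6)),(d,(245+392/6,255+187/6))]
print("sachet",tri(o)); 
g=least_squares(lambda q:proj(w,[q[0],q[1],.048])[0]-tab,[.4,.3]).x; print("tab",g,"ang",np.degrees(np.arctan2(g[1]-p[1],g[0]-p[0])-p[2]),"r",np.hypot(*(g-p[:2])))
print("links",pt(p,L,.088,.063).round(4).tolist())
# tool-frame shift to each link
E
```

```text
[0.4765 0.2557 1.3376] [-1.7  0.7 -0.9  1.6 -0.9  2.4 -0.3  1.4  0.7  2.5  1.1  1.4  2.2  2.5
  1.5  1.9  2.5  1.6]
[ 0.4768  0.2544  1.339  -0.0134] [ 0.3  0.1  0.8  0.1  0.   0.3 -0.3 -0.9 -0.1  0.4 -0.4 -0.2  0.6  0.8
  0.3  0.2  0.9  0.4]
yaw deg 76.63780291843314
scene axis pt [[300.7 323.3]] sachet [301.3 326.7] links [[334.5, 330.9], [336.1, 316.6], [329.2, 304.0], [315.9, 295.9], [299.5, 293.8], [283.2, 297.9]]
side axis pt [[310.8 286.3]] sachet [310.3 286.2] links [[271.1, 286.5], [278.6, 295.3], [294.8, 301.4], [315.6, 302.7], [335.0, 298.9], [347.6, 291.2]]
sachet (array([0.47630736, 0.26136348, 0.0502205 ]), array([-0.86474413, -0.01488098, -1.56359597, -0.66859594,  0.15475604,
        0.46284263]))
tab [0.36724246 0.2848565 ] ang 88.40561015183617 r 0.11307529386014853
links [[0.389, 0.2466, 0.063], [0.4039, 0.206, 0.063], [0.4364, 0.1773, 0.063], [0.4786, 0.1677, 0.063], [0.5203, 0.1794, 0.063], [0.5514, 0.2095, 0.063]]
```

```bash
python3 - <<'E'
from h import *
w,s,d=wcam("w1.json"),cam("scene"),cam("side")
k=np.array([[146,335],[188,443],[278,516],[390,545],[500,512],[587,437]])/3.3333+[215,100]
bead=np.array([[178,185],[260,100],[385,60],[510,95],[597,190],[625,270]])/3.3333+[215,100]
ks=np.array([[515,310],[525,215],[485,135],[405,85],[312,72],[215,98]])/6+[250,285]
kd=np.array([[297,298],[420,310]])/6+[245,255]
L=np.radians(109.25+28.5*np.arange(6))
pt=lambda p,a,r,h:np.c_[p[0]+r*np.cos(a+p[2]),p[1]+r*np.sin(a+p[2]),np.full(np.size(a),p[3]+h)]
def res(p,hl=.060,hb=.055,use="wsd"):
    e=[[0]]
    if "w" in use:
        e+=[(proj(w,pt(p,L,.088,hl))-k).ravel()]
        q=proj(w,pt(p,np.radians(np.arange(-94,95,1.)),.088,hb)); e+=[[np.hypot(*(q-b).T).min() for b in bead]]
    if "s" in use: e+=[(proj(s,pt(p,L,.088,hl))-ks).ravel()]
    if "d" in use: e+=[(proj(d,pt(p,L[2:4],.088,hl))-kd).ravel()]
    return np.concatenate(e)
for u in ("w","sd","ws","wsd"):
    r=least_squares(lambda p:res(p,use=u),[.47,.26,1.3,0.],loss="soft_l1"); print(u,r.x.round(4),np.degrees(r.x[2]).round(1),"rms",np.sqrt((r.fun**2).mean()).round(2))
p=r.x; print(r.fun.round(1)); print(pt(p,L,.088,.063).round(4).tolist())
# table level check: tape/pouch points seen in wrist & scene on table: left pouch upper corner, rack corner
print("pouch corner",tri([(w,(209,0)),(s,(312,392))],(.4,.35,0)),"pouch lower-left",tri([(w,(173,229)),(s,(389.5,350.5))],(.35,.2,0)))
E
```

```text
w [ 0.477   0.2541  1.3346 -0.0103] 76.5 rms 0.47
sd [ 0.4729  0.2569  1.3227 -0.0071] 75.8 rms 0.87
ws [ 0.4766  0.2538  1.3333 -0.0124] 76.4 rms 0.87
wsd [ 0.4767  0.2541  1.3293 -0.0101] 76.2 rms 1.04
[ 0.   0.1 -0.4  0.3 -0.2 -0.6  0.3 -1.  -0.7 -0.7  0.9 -0.8  0.6  0.3
  0.7  0.5  0.5  0.6  0.4 -1.2 -2.7 -1.2 -1.2 -1.3 -0.4 -1.  -0.3 -1.8
 -0.4 -1.8 -0.7  0.3  2.5  0.5  2. ]
[[0.3891, 0.2458, 0.0529], [0.4037, 0.205, 0.0529], [0.436, 0.1762, 0.0529], [0.4781, 0.1662, 0.0529], [0.5199, 0.1775, 0.0529], [0.5513, 0.2074, 0.0529]]
pouch corner (array([0.35703626, 0.44458091, 0.11661724]), array([-1.79348198,  1.26896127, -4.68399276,  0.77576488])) pouch lower-left (array([ 0.26119639,  0.19676351, -0.00276835]), array([ 0.19459191, -0.26029158,  0.49142464, -0.33039109]))
```

Emit:
step_arm(
  motion=[-3,-20,10,0,-1,-6,-40,40,0,-1,-9,-60,75,0,-1,-11,-81,110,0,-1,-11,-81,145,0,-1,-11,-81,180,0,-1,-11,-81,215,0,-1,-11,-81,240,0,-1,-11,-81,265,0,-1,-11,-81,280,0,-1],
)

```text
t: 3.9
position: [0.3869, 0.2404, 0.1011]
tool_rot: [0.709, 0.706, -0.001, 0.0]
ft_force: [-0.2, -0.2, -0.7]
gripper_width: 0.0005
finger_force: 0.0
```

Emit:
step_arm(
  motion=[0,0,0,0,-1,0,0,0,0,-1,0,0,0,0,-1],
)

```text
t: 4.15
position: [0.3874, 0.2428, 0.104]
tool_rot: [0.708, 0.706, 0.001, 0.001]
ft_force: [-0.8, 0.2, -1.4]
gripper_width: 0.0003
finger_force: 0.0
```

```bash
python3 - <<'E'
from cell import state, grab_frame
import cv2,json,numpy as np
s=state(); f=grab_frame("wrist")
print(np.round(s["position"],4),np.round(s["tool_rot"],4),np.round(s["ft_force"],2),np.round(s["qpos"],3))
c={k:np.array(v).tolist() for k,v in f.items() if k!="frame"}; c["pos"]=list(map(float,s["position"])); c["rot"]=list(map(float,s["tool_rot"]))
json.dump(c,open("w2.json","w")); np.save("pics/w2.npy",f["frame"]); cv2.imwrite("pics/w2.png",f["frame"][:,:,::-1])
E
```

```text
[0.3874 0.2428 0.104 ] [7.078e-01 7.064e-01 1.400e-03 6.000e-04] [-0.75  0.24 -1.39] [-0.026  0.365 -0.748  2.123  0.356  0.775 -1.001]
```

View pics/w2.png

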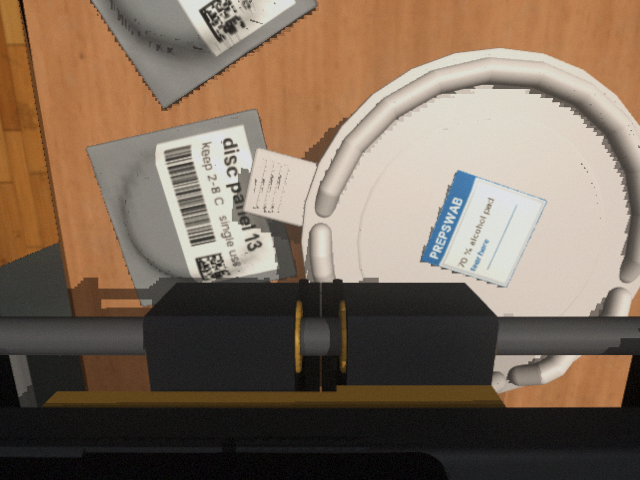

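Wrist view close: tab centre (281,187), bead crown through (345,150), (410,92), (497,70), fixed bead end (324,214), L1 start (319,225); sachet corners (461,172), (547,199), (506,286), (421,263). Refit with both wrist views, and check the sachet height.

```bash
python3 - <<'E'
from h import *
w,w2=wcam("w1.json"),wcam("w2.json")
cr=lambda a:np.array(a)/3.3333+[215,100]
k=cr([[146,335],[188,443],[278,516],[390,545],[500,512],[587,437]])
bead=cr([[178,185],[260,100],[385,60],[510,95],[597,190],[625,270]]); bead2=np.array([[345,150],[410,92],[497,70],[575,90],[630,130]])
L=np.radians(109.25+28.5*np.arange(6)); A=np.radians(np.arange(-94,95,1.))
pt=lambda p,a,r,h:np.c_[p[0]+r*np.cos(a+p[2]),p[1]+r*np.sin(a+p[2]),np.full(np.size(a),p[3]+h)]
tabs=[cr([83,225]),np.array([281,187])]
def res(p,hl=.059,hb=.054):
    o=p[4:6]
    e=[(proj(w,pt(p,L,.088,hl))-k).ravel()]
    for c,b,sh in((w,bead,0),(w2,bead2,o)):
        q=proj(c,pt(p,A,.088,hb)+np.r_[sh,0] if np.ndim(sh) else pt(p,A,.088,hb)); e+=[[np.hypot(*(q-x).T).min() for x in b]]
    e+=[(proj(w2,pt(p,np.radians(95.3),.088,.054)+np.r_[o,0])[0]-[322,220]), o/.003]
    return np.concatenate(e)
r=least_squares(res,[.476,.255,1.33,-.005,0,0],loss="soft_l1"); p=r.x
print(p.round(4),np.degrees(p[2])); print(r.fun.round(1))
print("links",pt(p,L,.088,.063).round(4).tolist())
S1=cr([[340,202],[478,243],[432,382],[297,343]]); S2=[[461,172],[547,199],[506,286],[421,263]]
for a,b in zip(S1,S2): x,f=tri([(w,a),(w2,b)]); print("sachet corner",x.round(4),f.round(1))
x,f=tri([(w,tabs[0]),(w2,tabs[1])]);print("tab",x.round(4),f.round(1))
E
```

```text
[ 4.7700e-01  2.5470e-01  1.3335e+00 -4.5000e-03 -2.0000e-04  1.5000e-03] 76.40501765812066
[-0.2  0.1  0.3  0.5 -0.3  1.  -0.3  0.   0.2  1.4  0.2  0.8  0.7  1.1
  0.5  1.   1.5  0.7  3.   0.8  1.7  1.  10.1  0.3 -2.4 -0.1  0.5]
links [[0.3895, 0.246, 0.0585], [0.4042, 0.2053, 0.0585], [0.4366, 0.1765, 0.0585], [0.4788, 0.1667, 0.0585], [0.5206, 0.1782, 0.0585], [0.5518, 0.2082, 0.0585]]
sachet corner [0.4599 0.2941 0.0584] [-0.   0.1  0.  -0.1]
sachet corner [0.5092 0.2793 0.052 ] [-0.   0.3  0.  -0.1]
sachet corner [0.4942 0.2289 0.0495] [ 0.2 -0.3 -0.1  0.2]
sachet corner [0.4445 0.2433 0.0512] [ 0.1 -0.3 -0.1  0.1]
tab [0.3677 0.2854 0.0493] [ 0.2 -0.4 -0.1  0.2]
```

Emit:
step_arm(
  motion=[0,1,10,0,-1,0,1,20,0,-1,0,1,30,0,-1,0,1,34,0,-1,0,1,34,0,-1,0,1,34,0,-1],
)

```text
t: 4.7
position: [0.3862, 0.2427, 0.0681]
tool_rot: [0.707, 0.707, -0.0, -0.0]
ft_force: [1.0, -0.1, 0.8]
gripper_width: 0.0005
finger_force: 0.0
```

```bash
cat > av.py <<'E'
from cell import state, grab_frame
import numpy as np,sys
P=[];F=[];Q=[]
for i in range(int(sys.argv[1])):
    s=state();P.append(s["position"]);F.append(s["ft_force"]);Q.append(s["tool_rot"]);grab_frame("wrist")
print("pos",np.mean(P,0).round(4),np.std(P,0).round(4),"F",np.mean(F,0).round(2),np.std(F,0).round(2),np.mean(Q,0).round(4),s["t"])
E
python3 av.py 8
```

```text
pos [0.3867 0.2429 0.0686] [0.0002 0.0001 0.0002] F [-0.2  -0.1   0.12] [0.77 0.3  0.6 ] [7.070e-01 7.072e-01 2.000e-04 0.000e+00] 5.05
```

Emit:
step_arm(
  motion=[3,3,0,0,-1,3,3,3,0,-1,3,3,5,0,-1,3,3,6,0,-1,3,3,7,0,-1,3,3,8,0,-1,3,3,8,0,-1],
)

```text
t: 5.68
position: [0.3897, 0.2458, 0.0605]
tool_rot: [0.707, 0.707, 0.0, 0.0]
ft_force: [0.9, -0.5, 0.1]
gripper_width: 0.001
finger_force: 0.2
```

```bash
python3 av.py 6
```

```text
pos [0.3895 0.2457 0.0605] [0.0001 0.0001 0.    ] F [0.33 0.16 0.15] [0.36 0.77 0.5 ] [ 7.071e-01  7.071e-01 -1.000e-04  0.000e+00] 5.9333
```

Emit:
step_arm(
  motion=[0,0,1,0,-1,0,0,2,0,-1,0,0,2.5,0,-1,0,0,2.5,0,-1,0,0,2.5,0,-1],
)

```text
t: 6.4
position: [0.3894, 0.2456, 0.0581]
tool_rot: [0.707, 0.707, -0.0, 0.0]
ft_force: [-1.9, -0.6, 3.6]
gripper_width: 0.0005
finger_force: 2.1
```

```bash
python3 av.py 6
```

```text
pos [0.3894 0.2457 0.0581] [0. 0. 0.] F [-1.59 -0.92  4.54] [0.44 0.27 0.67] [ 7.071e-01  7.071e-01 -2.000e-04  1.000e-04] 6.65
```

Emit:
step_arm(
  motion=[0,0,0.5,0,-1,0,0,0.5,0,-1,0,0,0.5,0,-1],
)

```text
t: 6.95
position: [0.3894, 0.2457, 0.0579]
tool_rot: [0.707, 0.707, -0.0, 0.0]
ft_force: [-2.6, -1.6, 8.1]
gripper_width: 0.0006
finger_force: 4.4
```

```bash
python3 av.py 4
```

```text
pos [0.3894 0.2457 0.0579] [0. 0. 0.] F [-2.57 -1.83  8.73] [0.34 0.42 0.71] [ 7.071e-01  7.071e-01 -3.000e-04  2.000e-04] 7.1
```

Emit:
step_arm(
  motion=[0,0,-6,0,-1,-6,2,-10,0,-1,-25,9,-10,0,-1,-41,15,-10,0,-1,-41,15,-10,0,-1,-41,15,-7,0,-1,-41,15,-5,0,-1,-41,15,-4,0,-1,-41,15,-3,0,-1,-41,15,-2,0,-1],
)

```text
t: 7.98
position: [0.4045, 0.2053, 0.0595]
tool_rot: [0.707, 0.708, 0.0, 0.0]
ft_force: [-0.6, -0.4, 1.3]
gripper_width: 0.0004
finger_force: 0.7
```

Emit:
step_arm(
  motion=[0,0,0.5,0,-1,0,0,1,0,-1,0,0,1.5,0,-1,0,0,2,0,-1,0,0,2,0,-1,0,0,2,0,-1],
)

```text
t: 8.48
position: [0.4045, 0.2051, 0.058]
tool_rot: [0.707, 0.707, 0.0, 0.0]
ft_force: [-2.3, -1.0, 6.1]
gripper_width: 0.0004
finger_force: 3.1
```

```bash
python3 av.py 4
```

```text
pos [0.4045 0.2051 0.058 ] [0. 0. 0.] F [-1.71 -0.15  6.63] [0.49 0.51 0.49] [7.070e-01 7.072e-01 2.000e-04 1.000e-04] 8.6333
```

Emit:
step_arm(
  motion=[0,0,-6,0,-1,-4,5,-10,0,-1,-17,19,-10,0,-1,-29,32,-10,0,-1,-29,32,-10,0,-1,-29,32,-7,0,-1,-29,32,-5,0,-1,-29,32,-4,0,-1,-29,32,-3,0,-1,-29,32,-2,0,-1],
)

```text
t: 9.52
position: [0.4361, 0.176, 0.0595]
tool_rot: [0.707, 0.707, -0.0, 0.0]
ft_force: [0.7, -1.7, 0.9]
gripper_width: 0.0003
finger_force: 0.7
```

Emit:
step_arm(
  motion=[0,0,0.5,0,-1,0,0,1,0,-1,0,0,1.5,0,-1,0,0,2,0,-1,0,0,2,0,-1,0,0,2,0,-1],
)

```text
t: 10.02
position: [0.4362, 0.1758, 0.058]
tool_rot: [0.707, 0.707, -0.0, 0.0]
ft_force: [-1.5, -1.3, 7.0]
gripper_width: 0.0006
finger_force: 3.6
```

```bash
python3 av.py 4
```

```text
pos [0.4362 0.1758 0.058 ] [0. 0. 0.] F [-2.49 -1.2   7.04] [0.59 0.13 0.31] [ 7.070e-01  7.072e-01 -3.000e-04  1.000e-04] 10.1667
```

Emit:
step_arm(
  motion=[0,0,-6,0,-1,-1,6,-10,0,-1,-5,25,-10,0,-1,-9.5,42,-10,0,-1,-9.5,42,-10,0,-1,-9.5,42,-7,0,-1,-9.5,42,-5,0,-1,-9.5,42,-4,0,-1,-9.5,42,-3,0,-1,-9.5,42,-2,0,-1],
)

```text
t: 11.05
position: [0.478, 0.1664, 0.0595]
tool_rot: [0.707, 0.707, -0.0, 0.0]
ft_force: [-0.5, 0.8, 1.6]
gripper_width: 0.0003
finger_force: 0.7
```

Emit:
step_arm(
  motion=[0,0,0.5,0,-1,0,0,1,0,-1,0,0,1.5,0,-1,0,0,2,0,-1,0,0,2,0,-1,0,0,2,0,-1],
)

```text
t: 11.55
position: [0.4782, 0.1662, 0.058]
tool_rot: [0.707, 0.707, -0.0, 0.0]
ft_force: [-2.2, -1.0, 6.0]
gripper_width: 0.0003
finger_force: 3.3
```

```bash
python3 av.py 4
```

```text
pos [0.4782 0.1662 0.058 ] [0. 0. 0.] F [-2.7  -1.22  6.37] [0.35 0.37 0.44] [ 7.071e-01  7.072e-01 -4.000e-04  1.000e-04] 11.7
```

L5 at (0.5206, 0.178): tool x +12, y +42.5.

Emit:
step_arm(
  motion=[0,0,-6,0,-1,2,6,-10,0,-1,7,25,-10,0,-1,12,42.5,-10,0,-1,12,42.5,-10,0,-1,12,42.5,-7,0,-1,12,42.5,-5,0,-1,12,42.5,-4,0,-1,12,42.5,-3,0,-1,12,42.5,-2,0,-1],
)

```text
t: 12.58
position: [0.5207, 0.1781, 0.0595]
tool_rot: [0.707, 0.707, -0.0, 0.0]
ft_force: [0.6, -1.3, 1.5]
gripper_width: 0.0009
finger_force: 0.7
```

Emit:
step_arm(
  motion=[0,0,0.5,0,-1,0,0,1,0,-1,0,0,1.5,0,-1,0,0,2,0,-1,0,0,2,0,-1,0,0,2,0,-1],
)

```text
t: 13.08
position: [0.5208, 0.1781, 0.058]
tool_rot: [0.707, 0.707, -0.0, 0.0]
ft_force: [-2.1, -0.6, 5.6]
gripper_width: 0.0007
finger_force: 2.9
```

```bash
python3 av.py 4
```

```text
pos [0.5209 0.1781 0.058 ] [0. 0. 0.] F [-1.87 -0.63  5.74] [0.3  0.35 0.35] [ 7.071e-01  7.071e-01 -3.000e-04  2.000e-04] 13.2333
```

L6 at (0.5518, 0.208): tool x +30, y +31.

Emit:
step_arm(
  motion=[0,0,-6,0,-1,5,5,-10,0,-1,18,18,-10,0,-1,30,31,-10,0,-1,30,31,-10,0,-1,30,31,-7,0,-1,30,31,-5,0,-1,30,31,-4,0,-1,30,31,-3,0,-1,30,31,-2,0,-1],
)

```text
t: 14.12
position: [0.5517, 0.2078, 0.0595]
tool_rot: [0.707, 0.707, -0.0, 0.0]
ft_force: [-1.0, 0.5, 0.8]
gripper_width: 0.0004
finger_force: 0.7
```

Emit:
step_arm(
  motion=[0,0,0.5,0,-1,0,0,1,0,-1,0,0,1.5,0,-1,0,0,2,0,-1,0,0,2,0,-1,0,0,2,0,-1],
)

```text
t: 14.62
position: [0.5519, 0.2079, 0.058]
tool_rot: [0.707, 0.707, -0.0, 0.0]
ft_force: [-1.9, -1.4, 5.0]
gripper_width: 0.0009
finger_force: 2.8
```

```bash
python3 av.py 4
```

```text
pos [0.5519 0.2079 0.058 ] [0. 0. 0.] F [-1.95 -1.14  5.51] [0.22 0.43 0.31] [ 7.071e-01  7.071e-01 -5.000e-04  3.000e-04] 14.7667
```

Emit:
step_arm(
  motion=[0,0,-10,0,-1,0,0,-40,0,-1,0,0,-80,0,-1,10,-15,-120,0,-1,20,-35,-155,0,-1,30,-50,-190,0,-1,40,-70,-225,0,-1,47,-87,-260,0,-1,47,-87,-295,0,-1,47,-87,-320,0,-1],
)

```text
t: 15.65
position: [0.464, 0.2568, 0.3818]
tool_rot: [0.706, 0.708, 0.002, 0.001]
ft_force: [1.2, -0.7, -0.8]
gripper_width: 0.0002
finger_force: 0.0
```

Emit:
step_arm(
  motion=[0,0,0,0,-1,0,0,0,0,-1,0,0,0,0,-1,0,0,0,0,-1],
)

```text
t: 15.98
position: [0.4647, 0.2544, 0.376]
tool_rot: [0.707, 0.707, -0.001, -0.0]
ft_force: [0.3, 0.3, 0.3]
gripper_width: 0.0007
finger_force: 0.0
```

```bash
python3 av.py 2; python3 - <<'E'
from cell import grab_frame
import cv2,numpy as np
b=grab_frame("wrist")["frame"]; a=np.load("pics/w1.npy")
f=lambda i:cv2.resize(i[100:280,215:425,::-1],None,fx=1.9,fy=3.3/3.3*1.9,interpolation=cv2.INTER_CUBIC)
s=grab_frame("side")["frame"]; s0=np.load("pics/side0.npy")
g=lambda i:cv2.resize(i[255:345,245:365,::-1],(399,250),interpolation=cv2.INTER_CUBIC)
cv2.imwrite("pics/end.png",np.vstack([np.hstack([f(a),f(b)]),np.hstack([g(s0),g(s)])])[:600,:800])
E
```

```text
pos [0.4647 0.2545 0.376 ] [0. 0. 0.] F [0.38 0.04 0.15] [0.1  0.25 0.18] [ 7.072e-01  7.070e-01 -1.400e-03 -4.000e-04] 16.0333
```

View pics/end.png

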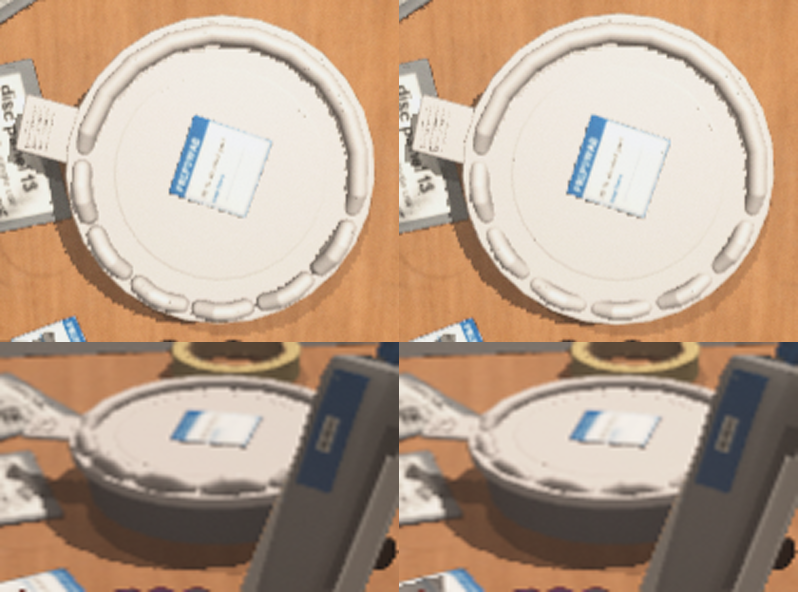

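Before/after: all six links are now low and alike (gaps wider, link ends sunk into the lid); tub, tab and sachet are in the same place. The arm is 0.3 m clear, so I'll hand in.

```bash
python3 -c "from cell import sign_off; print(sign_off())"
```

```text
the job is handed in; nothing more can be done
None
```

I pressed all six rim links home in order from the thumb tab; each stopped at the 58 mm home height under about 5–9 N. The before/after pictures show the tub and sachet unmoved, and I handed the job in with the arm about 0.3 m above the lid after 16 s.

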